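Hover the fallen seal over its place on a painting

TASK

The painter's stone seal has toppled over on the felt: stand it upright on its foot on the felt first. Then carry it over the wooden wrist bridge to the painting on the other side and finish still holding it, upright and still, about 1 cm above the paper, centred over the small ink-drawn rectangle with its long side along the rectangle's long side, ready for the painter to press it down. The seal must never touch the paper, and the two bottles on the bridge and the paperweight must stay as they are.

Things in the scene. Friction and masses are not known exactly. Their poses are not given: they have to be found in the camera images.
- seal: stone seal, loose, about 0.18 kg: marble block 36 (its x) by 26 (y) by 58 mm high, round neck and 23 mm knob on top, 82 mm high in all. Origin: centre of its flat foot; z runs foot to knob. It starts on a broad (36 mm) face on the felt (work surface, z = 0), origin 13 mm up, knob pointing within 0.95 rad of straight away from the robot (+x)
- mark: the ink-drawn rectangle on the paper, outer size 48 mm (its x) by 38 mm (its y), lines 1.6 mm wide; no thickness to speak of. Origin at its centre on the paper's upper face, 4 mm above the felt; z up. The seal's 36 mm side belongs along its x, either way round
- sheet: the painting, fixed: paper on a stiff board, 240 mm (x) by 170 mm (y), 4 mm thick; a plum branch is painted on its far (+x) half, the rectangle is on the near half. Origin at the centre of its underside on the felt. It lies on the left or on the right of the bridge, the seal on the other side
- bridge: the wrist bridge, fixed: a wooden board 420 mm (its x, roughly away from the robot) by 70 mm (y), 12 mm thick, upper face 70 mm above the felt, on two end legs. Origin on the felt under its centre. It stands between the seal and the painting
- bottle_a: the larger snuff bottle, loose, stands on the bridge's near half: blue ceramic, 40 mm diameter, 60 mm high (top 130 mm above the felt). Origin at the centre of its underside. Leave it alone
- bottle_b: the smaller snuff bottle, loose, stands on the bridge's far half: white ceramic, 34 mm diameter, 50 mm high (top 120 mm above the felt). Origin at the centre of its underside. Leave it alone
- paperweight: dark wooden bar, loose, 22 mm (x) by 140 mm (y), 16 mm high, lies across the far end of the painting. Origin at the centre of its underside. Leave it alone
Things that resemble listed ones, but are neither listed nor needed, are in the scene too. Several things look just like the seal: the one meant starts nearest to the robot's base.

How it is judged:
By the outcome, as a careful person would: the job done as asked, in the order asked, and still so for the second after the job is handed in, while the arm keeps its last pose, push and grip.
It also fails if it takes over 72 s, if anything falls off the work surface, if the arm or the gripper's body presses on something with over 40 N, if the wrist force passes 120 N, or if a joint passes its speed limit or range.

ROBOT

A 7-joint arm with a two-finger parallel gripper is mounted at the origin on the work surface. World frame = base frame: x ahead of the robot, y to its left, z up, the work surface at z = 0. Lengths are in m, angles in rad, forces in N, time in s.
With the tool pointing down it reaches from about 0.425 to 0.825 m from the base axis. Payload 3.6 kg.
Tool frame: the origin (TCP) lies midway between the tips of the shut fingers; the grasp point (between the pads) lies 19 mm behind it; z points along the fingers, y is the line along which they close (so a half turn about z gives the same grasp; the last joint's range is limited). The gripper opens to 85 mm and grips with 20 to 120 N. Pads are 22 mm wide; open, the fingers measure 114 mm over their backs; the gripper's body (76 mm by 85 mm) begins 54 mm behind the grasp point. The pads swing forward as they close: fully open they stand 13 mm farther back than shut.
Start: joints at [1.149, 0.615, -0.013, 1.423, 0.008, 1.103, -0.04], TCP at [0.25, -0.6, 0.231] pointing down, gripper open.
Joint ranges: [-3.12, 3.12], [-0.3, 2.06], [-1.34, 1.32], [0.26, 2.42], [-1.36, 4.5], [0.01, 1.98], [-2.84, 2.84]. Speed limits (rad/s): [2.79, 2.79, 3.14, 3.14, 3.14, 3.14, 3.14].

INTERFACE

Orientations are given as a unit quaternion [x, y, z, w].
In Python, from cell import arm gives the robot as it stands.
- The arm moves only by the tool jog_arm, never from a script. Its argument "rows" is a list of rows, each a list of 6 numbers: the shift along the tool's x, y, z scaled (see below), then the turn, a rotation vector about the tool's x, y, z scaled (see below). A call has 1 to 20 rows; each row is the pose to reach, as a shift and turn from the pose commanded when the call began, along the tool's axes at that moment; what a row does not reach only later rows make up. The controller multiplies each number of a shift by 0.8 m and each number of a turn by 30 degrees. A row lasts 1/8 s, in which the tool goes at most 62.5 mm and 10.7 degrees, less where a joint would pass 70% of its speed; a pose out of reach is approached as far as the arm can. A call with a number of a shift or a turn outside -1 to 1 is refused whole. A call with a gripper value outside its range is refused whole. "jaw" is the closure, from 0 (fully open) to 1 (shut), set as the call begins (left out, the last holds). The fingers move at their own pace and stop on an object; the grip force is fixed at half the most. Time passes only in rows, so rows that repeat a pose let the fingers close. It gives the time, the measured TCP pose, the force, the opening and the grip force at its end, in the units of the state.
- arm.observe(): the state, without advancing time (a new reading comes with each control period).
- arm.capture(name): name is "scene" or "top"; returns a dict with "frame" (400x640x3 uint8, red, green, blue), "depth" (400x640 float32, m along the optical axis (not along the pixel's ray), 0 where there is no reading), "mtx" (3x3 intrinsics, pixels), "xyz" and "rotation" of the camera in the world. Camera axes: x right, y down, z forward; pixel columns grow to the right and rows downward; lengths in m; the calibration is good to about 2 mm. A picture is of the moment at which its call begins.
- arm.finish_job(): hands the job in; it is judged then, once.
Trained networks look in the newest picture that a camera, given by its name, has taken for a name from the list of things; names that differ only in an ending like _2 or _b are one class to them, and where a whole thing is asked for, a point or a joint stands for the part that bears it (a point fixed in the world has none). Each returns a list of dicts, best first, with "confidence" (0 to 1); they miss things now and then, are a little off and sometimes report something else, mostly with a low value. They report only what shows in the picture. A call takes as long as a camera call. They do not tell look-alikes from the thing itself.
- arm.spot_in(camera, target): "box" ([left, top, width, height] in pixels, round what is visible of it).
- arm.outline_of(camera, target): "pixels" (400x640 bool, what is visible of it) and "box" ([left, top, width, height] in pixels, round what is visible of it).
The state is a dict: "clock": time; "qpos": joint angles; "qvel": joint speeds; "effort": joint torques, N m; "position": TCP position; "ee_rot": TCP orientation; "force": force on the tool from outside, world axes, zero at the start; "wrist_torque": the same for the moment, N m; "finger_gap": opening from 0.0 (shut) to 1.0 (fully open); "grip_force": force on a finger pad.
Only numpy, scipy, OpenCV 4.12 (cv2) and the standard library are available. Lean on these libraries where they do the work, as an engineer would, in place of code of your own. Each camera call takes 0.05 s, during which the arm holds its last target. There are 200 camera calls.

## Working session

There is one attempt and no reset: what is moved stays moved. The work goes in short steps, Python scripts to look and compute and a tool call to move; the robot and the scene stay as the last step left them, time stands still between calls to the robot, and variables do not carry over. Pictures are saved under pics/ and viewed, at most 10 in all, crops included, and the job is handed in when it is done.

Besides the shell and the picture viewer there is one more tool, called after "Call:" in YAML: its name, and indented under it one key for each argument. jog_arm: Moves the arm, as the interface text tells. Shifts and turns lie within -1 to 1; 1 stands for 0.8 m of shift or 30 degrees of turn. Its arguments: {"type":"object","properties":{"rows":{"type":"array","items":{"type":"array","items":{"type":"number"}}},"jaw":{"type":"number"}},"required":["rows"]}

```bash
mkdir -p pics; cat > h.py <<'E'
import numpy as np, cv2
from cell import arm
def pts(c,mask=None):
    v,u=np.nonzero((c['depth']>0)&(mask if mask is not None else True))
    d=c['depth'][v,u]; K=c['mtx']
    p=np.c_[(u-K[0,2])/K[0,0]*d,(v-K[1,2])/K[1,1]*d,d]
    return p@np.array(c['rotation']).T+c['xyz'],u,v
def save(n,f): cv2.imwrite('pics/'+n,cv2.cvtColor(f,cv2.COLOR_RGB2BGR))
E
python3 - <<'E'
from h import *
s=arm.observe();print(s)
for cam in('top','scene'):
    c=arm.capture(cam);save(cam+'0.png',c['frame']);print(cam,c['xyz'],c['rotation'],np.array(c['rotation']).shape,c['mtx'])
    for t in('seal','mark','sheet','bridge','bottle_a','paperweight'):
        for o in arm.outline_of(cam,t):
            p,u,v=pts(c,o['pixels'])
            if len(p): print(t,round(o['confidence'],2),o['box'],np.median(p,0).round(3),np.percentile(p,2,0).round(3),np.percentile(p,98,0).round(3))
E
```

```text
{'clock': 0.0, 'qpos': array([ 1.14949483,  0.6159195 , -0.01261174,  1.42494154,  0.00808707,
        1.10335904, -0.0403822 ]), 'qvel': array([-0.00064246, -0.00106281, -0.00080246, -0.00121046, -0.00200207,
       -0.00132404, -0.00130841]), 'effort': array([ 2.37685992e-05, -4.69217992e+01,  2.59267017e-01, -1.71036369e+01,
        9.95860813e-03,  9.48411121e-03, -7.39375707e-06]), 'position': array([ 0.24971853, -0.59928074,  0.23012382]), 'ee_rot': array([ 9.80571488e-01,  1.96157833e-01, -2.66706422e-04, -1.26087725e-03]), 'force': array([ 0.50695479, -0.36245706,  0.64012353]), 'wrist_torque': array([-0.01909103, -0.02295079,  0.03786086]), 'grip_force': 0.0, 'finger_gap': 0.9996992134468561}
top [ 0.49479074 -0.05731482  1.10763604] [-0.69621409  0.71658921 -0.03436755  0.02459082] (4,) [[452.77723967   0.         318.36275934]
 [  0.         452.77723967 201.46194872]
 [  0.           0.           1.        ]]Traceback (most recent call last):
  File "<stdin>", line 7, in <module>
  File "h.py", line 7, in pts
    return p@np.array(c['rotation']).T+c['xyz'],u,v
           ~^~~~~~~~~~~~~~~~~~~~~~~~~~
ValueError: matmul: Input operand 1 has a mismatch in its core dimension 0, with gufunc signature (n?,k),(k,m?)->(n?,m?) (size 4 is different from 3)
```

```bash
sed -i "s/p@np.array(c\['rotation'\]).T/Rotation.from_quat(c['rotation']).apply(p)/; 1a from scipy.spatial.transform import Rotation" h.py
python3 - <<'E'
from h import *
for cam in('top','scene'):
    c=arm.capture(cam);save(cam+'0.png',c['frame']);print(cam,c['xyz'])
    for t in('seal','mark','sheet','bridge','bottle_a','paperweight'):
        for o in arm.outline_of(cam,t):
            p,u,v=pts(c,o['pixels'])
            if len(p): print(t,round(o['confidence'],2),o['box'],np.median(p,0).round(3),np.percentile(p,2,0).round(3),np.percentile(p,98,0).round(3))
E
```

```text
top [ 0.49479074 -0.05731482  1.10763604]
seal 0.97 [427.2, 127.0, 22.1, 37.1] [ 0.709 -0.364  0.024] [ 0.677 -0.386  0.003] [ 0.752 -0.348  0.028]
seal 0.9 [365.1, 201.8, 29.8, 29.9] [ 0.542 -0.223  0.024] [ 0.51  -0.251  0.01 ] [ 0.58  -0.196  0.029]
seal 0.65 [447.2, 178.9, 18.2, 32.1] [ 0.591 -0.407  0.024] [ 0.557 -0.433 -0.001] [ 0.634 -0.388  0.029]
sheet 0.69 [144.9, 183.4, 84.9, 108.2] [0.502 0.244 0.003] [ 0.396  0.156 -0.001] [0.628 0.331 0.007]
bridge 0.56 [265.9, 114.1, 32.5, 185.1] [0.569 0.008 0.069] [ 0.372 -0.025  0.065] [0.776 0.043 0.073]
bottle_a 0.78 [273.4, 240.2, 16.8, 20.9] [0.474 0.007 0.109] [ 0.458 -0.007  0.1  ] [0.489 0.026 0.132]
bottle_a 0.62 [275.2, 178.9, 10.7, 9.7] [0.622 0.015 0.101] [0.61  0.001 0.093] [0.639 0.03  0.122]
paperweight 0.93 [162.9, 190.9, 57.8, 14.3] [0.606 0.227 0.019] [0.586 0.162 0.004] [0.626 0.295 0.023]
scene [0.98483245 0.17750962 0.72281065]
seal 0.91 [265.7, 165.0, 13.3, 32.5] [ 0.552 -0.217  0.024] [ 0.513 -0.248  0.003] [ 0.584 -0.191  0.028]
seal 0.89 [191.0, 153.7, 32.0, 21.2] [ 0.596 -0.4    0.023] [ 0.561 -0.423  0.001] [ 0.638 -0.384  0.028]
seal 0.77 [169.4, 186.3, 29.9, 31.8] [ 0.715 -0.356  0.023] [ 0.677 -0.383 -0.001] [ 0.757 -0.345  0.028]
sheet 0.69 [395.8, 210.7, 122.9, 122.6] [0.513 0.252 0.004] [0.4   0.159 0.001] [0.633 0.334 0.007]
bridge 0.67 [280.8, 153.7, 124.7, 159.5] [0.643 0.016 0.07 ] [ 0.379 -0.021  0.017] [0.783 0.047 0.072]
bottle_a 0.73 [365.9, 165.5, 16.4, 25.3] [0.482 0.016 0.104] [ 0.433 -0.003  0.069] [0.493 0.031 0.131]
bottle_a 0.49 [335.6, 219.2, 17.3, 22.6] [0.634 0.022 0.1  ] [0.619 0.005 0.078] [0.643 0.035 0.121]
paperweight 0.97 [402.6, 265.4, 64.8, 53.3] [0.611 0.238 0.02 ] [0.591 0.167 0.005] [0.63  0.298 0.022]
```

View pics/top0.png

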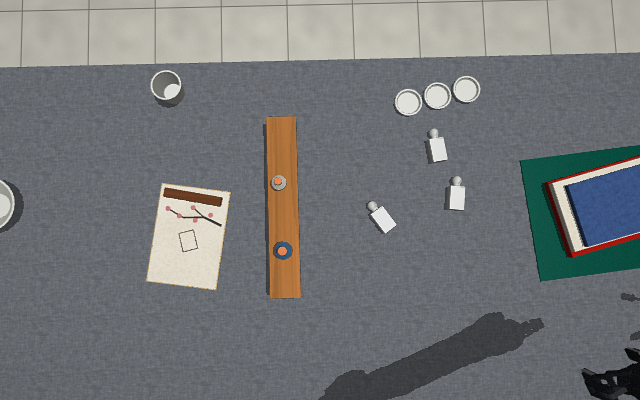

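View pics/scene0.png

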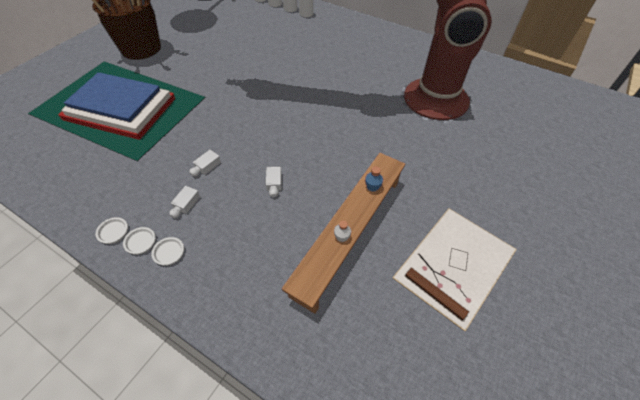

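The top view shows three seal look-alikes at pixels (437,148), (381,216) and (456,195). They lie about 0.80, 0.59 and 0.72 m from the base, so (381,216) is the nearest and is the one meant. The sheet is on the left with its rectangle at (188,240). The scene view agrees, with that seal at (273,180) and the rectangle at (458,259).

```bash
cat > m.py <<'E'
from h import *
def topface(c,box,lo,hi):
    m=np.zeros((400,640),bool);x,y,w,h=[int(i) for i in box];m[y-4:y+h+5,x-4:x+w+5]=1
    p,u,v=pts(c,m);return p[(p[:,2]>lo)&(p[:,2]<hi)]
def mark(c,cam):
    b=[o['box'] for o in arm.outline_of(cam,'sheet')][0]
    x,y,w,h=[int(i) for i in b]
    g=cv2.cvtColor(c['frame'],cv2.COLOR_RGB2GRAY)
    R=Rotation.from_quat(c['rotation']);K=c['mtx']
    # rectify the plane z=.004 at 0.5 mm per px: rows +x down->up
    xs=np.arange(.38,.62,.0005);ys=np.arange(.13,.36,.0005)
    X,Y=np.meshgrid(xs,ys,indexing='ij')
    q=R.inv().apply(np.c_[X.ravel(),Y.ravel(),np.full(X.size,.004)]-c['xyz'])
    q=q/q[:,2:]@K.T
    I=cv2.remap(g,q[:,0].reshape(X.shape).astype('f4'),q[:,1].reshape(X.shape).astype('f4'),cv2.INTER_CUBIC)
    return I,xs,ys
def findmark(I,xs,ys):
    bg=cv2.medianBlur(I,51).astype(int)
    d=((bg-I>25)).astype('u1')
    out=[]
    cs,hier=cv2.findContours(d,cv2.RETR_CCOMP,cv2.CHAIN_APPROX_NONE)
    for k in cs:
        (a,b),(w,h),ang=cv2.minAreaRect(k)
        if 60<min(w,h)<90 and 70<max(w,h)<115:
            bx=cv2.boxPoints(((a,b),(w,h),ang))*.0005
            e=[bx[1]-bx[0],bx[2]-bx[1]];L=max(e,key=np.linalg.norm)
            out.append((xs[0]+b*.0005,ys[0]+a*.0005,w*.5,h*.5,np.degrees(np.arctan2(L[0],L[1])) )) # L=(y,x) 
    return [(a,b,w,h,90-( g-0) if 0 else g) for a,b,w,h,g in out]
E
python3 - <<'E'
from m import *
for cam in('top','scene'):
    c=arm.capture(cam)
    I,xs,ys=mark(c,cam)
    for o in findmark(I,xs,ys): print(cam,'mark x,y,w,h; dir: dx/dy angle from +y toward +x',np.round(o,4))
    cv2.imwrite(f'pics/rect_{cam}.png',I)
    for o in arm.outline_of(cam,'seal')[:3]:
        p=topface(c,o['box'],.019,.034);p2=topface(c,o['box'],.006,.05)
        (a,b),(w,h),ang=cv2.minAreaRect(p2[:,:2].astype('f4'))
        mu=p[:,:2].mean(0);U,S,V=np.linalg.svd(p2[:,:2]-p2[:,:2].mean(0));
        print(cam,'seal',o['confidence'],'hi mean',mu.round(4),'z',np.median(p[:,2]).round(4),'rect',np.round([a,b,w,h,ang],4),'axis',V[0].round(3))
    if cam=='top':
        f=c['frame'][110:250,340:490];save('crop1.png',cv2.resize(f,None,fx=5,fy=4.2 if 0 else 4,interpolation=cv2.INTER_CUBIC))
E
```

```text
top mark x,y,w,h; dir: dx/dy angle from +y toward +x [ 0.5015  0.2449 51.1555 41.5615 12.9946]
top mark x,y,w,h; dir: dx/dy angle from +y toward +x [ 0.5012  0.2448 43.7195 34.9227 12.2005]
top seal 0.91 hi mean [ 0.5424 -0.2246] z 0.0246 rect [ 0.548  -0.2211  0.0817  0.0363 35.2409] axis [-0.822 -0.569]
top seal 0.62 hi mean [ 0.7094 -0.367 ] z 0.0245 rect [ 0.7167 -0.3735  0.0826  0.0545  1.0676] axis [-0.991 -0.137]
top seal 0.57 hi mean [ 0.59   -0.4078] z 0.0246 rect [ 5.97800e-01 -4.08900e-01  3.79000e-02  8.22000e-02  8.35871e+01] axis [-0.994  0.111]
scene mark x,y,w,h; dir: dx/dy angle from +y toward +x [ 0.5016  0.248  50.5664 40.1947 12.0948]
scene mark x,y,w,h; dir: dx/dy angle from +y toward +x [ 0.5017  0.2477 44.2446 34.6771 12.875 ]
scene seal 0.89 hi mean [ 0.5451 -0.2203] z 0.0252 rect [ 0.5492 -0.2179  0.0834  0.036  34.8202] axis [0.813 0.582]
scene seal 0.81 hi mean [ 0.7129 -0.3625] z 0.025 rect [ 0.718  -0.3633  0.0823  0.0381  6.852 ] axis [0.993 0.114]
scene seal 0.73 hi mean [ 0.5938 -0.4034] z 0.0248 rect [ 5.99000e-01 -4.04900e-01  3.99000e-02  8.24000e-02  8.59077e+01] axis [ 0.989 -0.145]
```

View pics/crop1.png

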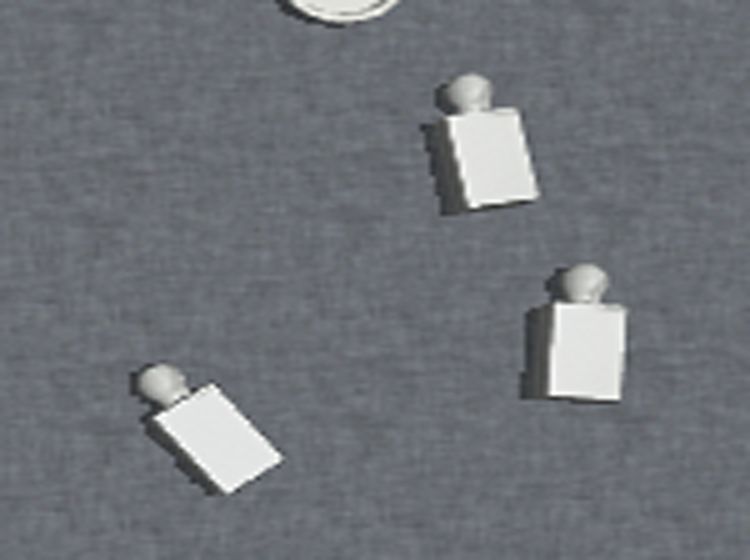

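View pics/rect_top.png

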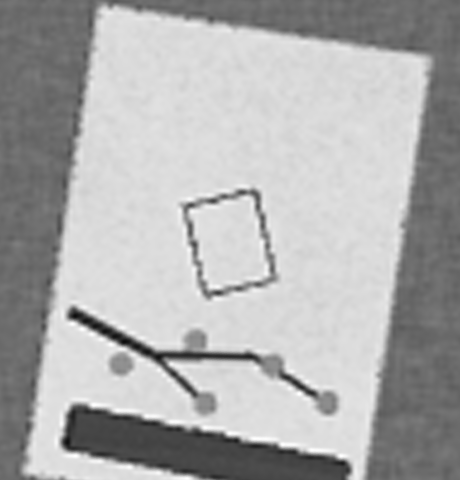

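The crop confirms the target: the nearest seal is the one at lower left, at original pixel (381,216), with its knob to the upper left. The rectified paper shows the rectangle with its long side near x, at yaw about 12.5° and centre about (0.5015, 0.246).

```bash
cat > go.py <<'E'
from h import *
def rot(yaw,a):  # tool with y at yaw-90, tilted: a=-sin(tilt) along s
    s=np.array([np.cos(yaw),np.sin(yaw),0]);u=np.array([0,0,1.]);y=np.cross(s,u)
    z=-np.sin(a)*s-np.cos(a)*u; return Rotation.from_matrix(np.c_[np.cross(y,z),y,z])
def rel(p,R,p0=None,R0=None):
    s=arm.observe()
    if p0 is None:p0=s['position']
    if R0 is None:R0=Rotation.from_quat(s['ee_rot'])
    print('shift',(R0.inv().apply(np.array(p)-p0)/.8).round(4),'turn',(np.degrees((R0.inv()*R).as_rotvec())/30).round(3))
def st():
    s=arm.observe();print(s['clock'],s['position'].round(4),s['ee_rot'].round(4),'q',s['qpos'].round(3),s['finger_gap'],s['grip_force'],s['force'].round(1))
E
python3 - <<'E'
from go import *
R=rot(np.radians(34.9),np.radians(25)); rel([.5396,-.2258,.15],R)
E
```

```text
shift [ 0.514  -0.2924  0.1017] turn [-0.089 -0.83  -0.403]
```

Call:
jog_arm:
  rows:
    - [0.257, -0.146, 0.05, -0.045, -0.415, -0.2]
    - [0.514, -0.292, 0.1, -0.09, -0.83, -0.4]
    - [0.514, -0.292, 0.1, -0.09, -0.83, -0.4]
    - [0.514, -0.292, 0.1, -0.09, -0.83, -0.4]
    - [0.514, -0.292, 0.1, -0.09, -0.83, -0.4]
    - [0.514, -0.292, 0.1, -0.09, -0.83, -0.4]
    - [0.514, -0.292, 0.1, -0.09, -0.83, -0.4]
    - [0.514, -0.292, 0.1, -0.09, -0.83, -0.4]
    - [0.514, -0.292, 0.1, -0.09, -0.83, -0.4]
    - [0.514, -0.292, 0.1, -0.09, -0.83, -0.4]
    - [0.514, -0.292, 0.1, -0.09, -0.83, -0.4]
    - [0.514, -0.292, 0.1, -0.09, -0.83, -0.4]
  jaw: 0

```text
clock: 2.6
position: [0.539, -0.2276, 0.1517]
ee_rot: [0.932, 0.291, -0.207, 0.065]
force: [-0.2, 0.7, -1.1]
finger_gap: 0.997
grip_force: 0.0
```

```bash
python3 - <<'E'
from go import *
st();R=rot(np.radians(34.9),np.radians(25)); rel([.5396,-.2258,.004],R)
E
```

```text
2.6 [ 0.539  -0.2276  0.1517] [ 0.9319  0.2909 -0.2065  0.0652] q [ 0.159  0.743  0.075  1.504  0.285  1.212 -0.887] 0.9971673112803618 0.0 [-0.2  0.7 -1.1]
shift [ 0.0798 -0.0016  0.1666] turn [-0.001  0.    -0.008]
```

Call:
jog_arm:
  rows:
    - [0.03, 0, 0.065, 0, 0, 0]
    - [0.055, -0.001, 0.115, 0, 0, 0]
    - [0.068, -0.001, 0.143, 0, 0, 0]
    - [0.076, -0.0015, 0.158, 0, 0, 0]
    - [0.0798, -0.0016, 0.1666, 0, 0, 0]
    - [0.0798, -0.0016, 0.1666, 0, 0, 0]
    - [0.0798, -0.0016, 0.1666, 0, 0, 0]

```text
clock: 3.48
position: [0.541, -0.2246, 0.0046]
ee_rot: [0.932, 0.292, -0.206, 0.066]
force: [0.7, 0.1, -0.7]
finger_gap: 1.005
grip_force: 0.0
```

Call:
jog_arm:
  rows:
    - [0, 0, 0, 0, 0, 0]
    - [0, 0, 0, 0, 0, 0]
    - [0, 0, 0, 0, 0, 0]
    - [0, 0, 0, 0, 0, 0]
    - [0, 0, 0, 0, 0, 0]
    - [0, 0, 0, 0, 0, 0]
    - [0, 0, 0, 0, 0, 0]
    - [0, 0, 0, 0, 0, 0]
    - [0, 0, 0, 0, 0, 0]
    - [0, 0, 0, 0, 0, 0]
  jaw: 1

```text
clock: 4.72
position: [0.5412, -0.2242, 0.0041]
ee_rot: [0.932, 0.292, -0.206, 0.065]
force: [3.0, 1.4, 6.4]
finger_gap: 0.408
grip_force: 61.4
```

```bash
cat > kin.py <<'E'
from go import *
from scipy.optimize import least_squares
RY=lambda t:Rotation.from_euler('y',t)
RZ=lambda t:Rotation.from_euler('z',t)
def fk(q,L,sg,off=0):
    d1,a,b,c=L; p=np.array([0,0,d1]);R=RZ(sg*q[0])*RY(q[1])*RZ(sg*q[2])
    p=p+R.apply([0,0,a]);R=R*RY(q[3])*RZ(sg*q[4]);p=p+R.apply([0,0,b])
    R=R*RY(q[5])*RZ(sg*q[6]);return p+R.apply([0,0,c]),R
E
python3 - <<'E'
from kin import *
st();s=arm.observe()
Q=[[1.14949,.61592,-.01261,1.42494,.00809,1.10336,-.04038],[0.159,0.743,0.075,1.504,0.285,1.212,-0.887],s['qpos']]
P=[[.24972,-.59928,.23012],[.539,-.2276,.1517],s['position']]
E=[[.98057,.196158,-.00027,-.00126],[.9319,.2909,-.2065,.0652],s['ee_rot']]
f=lambda L:np.concatenate([fk(q,L,-1)[0]-p for q,p in zip(Q,P)])
r=least_squares(f,[.34,.42,.4,.3]);print(r.x,np.abs(r.fun).max())
for q,e in zip(Q,E): print((fk(q,r.x,-1)[1].inv()*Rotation.from_quat(e)).as_rotvec())
E
```

```text
4.725 [ 0.5412 -0.2242  0.0041] [ 0.9317  0.2923 -0.2056  0.0655] q [ 0.15   0.939  0.081  1.574  0.305  0.958 -0.973] 0.40809159780828996 61.42685651779175 [3.  1.4 6.4]
[0.27485501 0.59581079 0.34953316 0.37601309] 0.022069173142800214
[ 2.32671062e-06 -2.66262271e-06  1.57080234e+00]
[ 5.63216206e-04 -3.87062732e-04  1.57085300e+00]
[ 9.24860800e-17 -4.93259093e-16  1.57079633e+00]
```

```bash
python3 - <<'E'
from go import *
rel([.5412,-.2242,.10],rot(np.radians(34.9),np.radians(25)))
rel([.53,-.23,.20],rot(np.radians(34.9),0))
E
```

```text
shift [-0.0505  0.0002 -0.1087] turn [ 0.002 -0.003 -0.003]
shift [-0.1174 -0.0016 -0.2155] turn [ 0.003  0.831 -0.002]
```

Call:
jog_arm:
  rows:
    - [-0.01, 0, -0.022, 0, 0, 0]
    - [-0.03, 0, -0.065, 0, 0, 0]
    - [-0.0505, 0, -0.1087, 0, 0, 0]
    - [-0.075, -0.001, -0.15, 0, 0.25, 0]
    - [-0.1, -0.0015, -0.19, 0, 0.5, 0]
    - [-0.117, -0.0016, -0.2155, 0, 0.75, 0]
    - [-0.117, -0.0016, -0.2155, 0, 0.83, 0]
    - [-0.117, -0.0016, -0.2155, 0, 0.83, 0]
    - [-0.117, -0.0016, -0.2155, 0, 0.83, 0]

```text
clock: 5.85
position: [0.5297, -0.2281, 0.1974]
ee_rot: [0.954, 0.301, -0.002, -0.001]
force: [0.6, 0.4, -1.6]
finger_gap: 0.409
grip_force: 60.6
```

```bash
cat > fit.py <<'E'
from kin import *
import json,os
def fk(q,L,sg=-1):
    d1,a,b,c,e1,e2,w=L; p=np.array([0,0,d1]);R=RZ(sg*q[0])*RY(q[1])*RZ(sg*q[2])
    p=p+R.apply([e1,0,a]);R=R*RY(q[3])*RZ(sg*q[4]);p=p+R.apply([e2,0,b])
    R=R*RY(q[5]);p=p+R.apply([w,0,0]);R=R*RZ(sg*q[6]);return p+R.apply([0,0,c]),R*RZ(np.pi/2)
Q=[[1.14949,.61592,-.01261,1.42494,.00809,1.10336,-.04038],[0.159,0.743,0.075,1.504,0.285,1.212,-0.887],[0.15,0.939,0.081,1.574,0.305,0.958,-0.973]]
P=[[.24972,-.59928,.23012],[.539,-.2276,.1517],[.5412,-.2242,.0041]]
s=arm.observe();Q.append(s['qpos']);P.append(s['position'])
f=lambda L:np.r_[np.concatenate([fk(q,L)[0]-p for q,p in zip(Q,P)]),np.array(L)[4:]*.003]
r=least_squares(f,[.3,.45,.4,.35,0,0,0]);L=r.x
lo=np.array([-3.12,-.3,-1.34,.26,-1.36,.01,-2.84]);hi=np.array([3.12,2.06,1.32,2.42,4.5,1.98,2.84])
def ik(p,R,q0):
    g=lambda q:np.r_[(fk(q,L)[0]-p)*5,(fk(q,L)[1].inv()*R).as_rotvec(),(q-q0)*.003]
    k=least_squares(g,np.clip(q0,lo+.02,hi-.02),bounds=(lo,hi));return k.x,np.abs(k.fun[:6]).max()
E
python3 - <<'E'
from fit import *
st();print(L.round(4),np.abs(r.fun[:12]).max())
for fx,fy in((.52,-.24),(.55,-.2),(.6,-.25),(.5,-.3)):
  for yaw in(34.9,15,-5,-25):
    q=s['qpos'];bad=[]
    for k in range(0,66,5):
        R=rot(np.radians(yaw),-np.radians(k))
        q,e=ik(np.array([fx,fy,.12]) if k<65 else np.array([fx,fy,.035]),R,q);bad.append(e)
    print(fx,fy,yaw,max(bad).round(3),q.round(2))
E
```

```text
5.85 [ 0.5297 -0.2281  0.1974] [ 0.9538  0.3005 -0.0022 -0.001 ] q [ 0.431  0.538 -0.099  1.682  0.064  0.929 -0.653] 0.4089906983038678 60.598193407058716 [ 0.6  0.4 -1.6]
[ 0.2503  0.6277  0.3703  0.3441 -0.0073  0.0338  0.017 ] 0.021276616170336216
0.52 -0.24 34.9 0.0 [ 1.57  1.44 -1.13  2.07  0.03  0.1   0.12]
0.52 -0.24 15 0.237 [ 1.6   1.46 -1.15  2.11  0.    0.01  0.02]
0.52 -0.24 -5 0.512 [ 1.6   1.41 -1.13  2.1   0.    0.01 -0.17]
0.52 -0.24 -25 0.743 [ 0.36  0.65  0.07  2.09 -0.    0.01 -1.62]
0.55 -0.2 34.9 0.016 [ 1.48  1.45 -1.14  2.1   0.    0.01  0.11]
0.55 -0.2 15 0.298 [ 1.51  1.46 -1.15  2.09  0.    0.01 -0.02]
0.55 -0.2 -5 0.556 [ 1.48  1.34 -1.1   2.08  0.    0.01 -0.28]
0.55 -0.2 -25 0.514 [-0.54  0.99  0.87  2.07  0.    0.01 -2.36]
0.6 -0.25 34.9 0.0 [ 1.45  1.44 -1.14  1.93 -0.04  0.15  0.13]
0.6 -0.25 15 0.22 [ 1.47  1.44 -1.15  1.98  0.    0.01 -0.06]
0.6 -0.25 -5 0.477 [ 1.43  1.32 -1.09  1.97  0.    0.01 -0.33]
0.6 -0.25 -25 0.637 [-0.02  0.78  0.43  1.96  0.    0.01 -1.9 ]
0.5 -0.3 34.9 0.0 [ 1.65  1.42 -1.1   1.96 -0.09  0.29  0.27]
0.5 -0.3 15 0.143 [ 1.69  1.46 -1.15  2.1   0.    0.01  0.06]
0.5 -0.3 -5 0.424 [ 1.7   1.44 -1.14  2.08  0.    0.01 -0.1 ]
0.5 -0.3 -25 0.536 [ 1.49  1.06 -0.93  2.08  0.    0.01 -0.69]
```

```bash
python3 - <<'E'
from fit import *
for fx,fy in((.52,-.24),(.55,-.2),(.58,-.15),(.6,-.25)):
  for yaw in(35,50,65,80,95):
    q=s['qpos'];bad=[]
    for y in np.linspace(34.9,yaw,5): q,e=ik(np.array([fx,fy,.15]),rot(np.radians(y),0),q);bad.append(e)
    for k in range(0,66,5):
        R=rot(np.radians(yaw),-np.radians(k))
        q,e=ik(np.array([fx,fy,.15]) if k<65 else np.array([fx,fy,.035]),R,q);bad.append(e)
    print(fx,fy,yaw,max(bad).round(3),q.round(2),np.minimum(q-lo,hi-q).min().round(2))
E
```

```text
0.52 -0.24 35 0.0 [ 1.57  1.44 -1.12  2.07 -0.07  0.11  0.22] 0.1
0.52 -0.24 50 0.0 [ 1.49  1.37 -0.99  1.86 -0.22  0.53  0.46] 0.35
0.52 -0.24 65 0.0 [ 1.36  1.32 -0.87  1.65 -0.22  0.89  0.56] 0.47
0.52 -0.24 80 0.0 [ 1.23  1.31 -0.8   1.45 -0.17  1.21  0.61] 0.54
0.52 -0.24 95 0.0 [ 1.1   1.33 -0.76  1.26 -0.1   1.48  0.67] 0.5
0.55 -0.2 35 0.014 [ 1.48  1.45 -1.14  2.1   0.    0.01  0.11] 0.0
0.55 -0.2 50 0.0 [ 1.43  1.4  -1.05  1.9  -0.18  0.41  0.38] 0.29
0.55 -0.2 65 0.0 [ 1.31  1.34 -0.92  1.68 -0.22  0.8   0.51] 0.42
0.55 -0.2 80 0.0 [ 1.18  1.32 -0.83  1.48 -0.18  1.13  0.57] 0.51
0.55 -0.2 95 0.0 [ 1.05  1.34 -0.79  1.28 -0.12  1.42  0.63] 0.55
0.58 -0.15 35 0.083 [ 1.38  1.45 -1.15  2.07  0.    0.01  0.07] 0.0
0.58 -0.15 50 0.0 [ 1.35  1.42 -1.1   1.94 -0.11  0.28  0.28] 0.24
0.58 -0.15 65 0.0 [ 1.25  1.36 -0.97  1.73 -0.2   0.68  0.46] 0.37
0.58 -0.15 80 0.0 [ 1.12  1.33 -0.87  1.51 -0.19  1.03  0.53] 0.47
0.58 -0.15 95 0.0 [ 0.99  1.34 -0.81  1.31 -0.13  1.34  0.59] 0.53
0.6 -0.25 35 0.0 [ 1.45  1.44 -1.13  1.93 -0.11  0.15  0.21] 0.14
0.6 -0.25 50 0.0 [ 1.37  1.37 -0.99  1.7  -0.26  0.58  0.43] 0.35
0.6 -0.25 65 0.0 [ 1.25  1.34 -0.86  1.48 -0.26  0.97  0.52] 0.48
0.6 -0.25 80 0.0 [ 1.12  1.35 -0.79  1.25 -0.21  1.3   0.56] 0.55
0.6 -0.25 95 0.0 [ 0.99  1.38 -0.76  1.02 -0.13  1.61  0.62] 0.37
```

```bash
python3 - <<'E'
from go import *
s=arm.observe();p0,R0=s['position'],Rotation.from_quat(s['ee_rot'])
for y,k,p in((62,0,(.50,-.25,.2)),(80,20,(.5,-.25,.19)),(80,45,(.5,-.25,.17)),(80,65,(.5,-.25,.13))):
    R=rot(np.radians(y),-np.radians(k));rel(p,R,p0,R0);p0,R0=np.array(p),R
E
```

```text
shift [-0.0461  0.0012 -0.0031] turn [-0.008  0.005 -0.901]
shift [0.     0.     0.0125] turn [ 0.105  0.661 -0.594]
shift [-0.0086  0.      0.0235] turn [ 0.     0.833 -0.   ]
shift [-0.0354 -0.      0.0354] turn [ 0.     0.667 -0.   ]
```

Call:
jog_arm:
  rows:
    - [-0.02, 0, 0, 0, 0, -0.3]
    - [-0.04, 0.001, 0, 0, 0, -0.6]
    - [-0.046, 0.001, -0.003, -0.008, 0.005, -0.9]
    - [-0.046, 0.001, -0.003, -0.008, 0.005, -0.9]
    - [-0.046, 0.001, -0.003, -0.008, 0.005, -0.9]

```text
clock: 6.48
position: [0.5006, -0.2504, 0.201]
ee_rot: [0.858, 0.514, 0.001, 0.001]
force: [-0.1, -0.0, -1.6]
finger_gap: 0.407
grip_force: 60.6
```

Call:
jog_arm:
  rows:
    - [0, 0, 0.004, 0.035, 0.22, -0.2]
    - [0, 0, 0.008, 0.07, 0.44, -0.4]
    - [0, 0, 0.0125, 0.105, 0.66, -0.6]
    - [0, 0, 0.0125, 0.105, 0.66, -0.6]
    - [0, 0, 0.0125, 0.105, 0.66, -0.6]
    - [0, 0, 0.0125, 0.105, 0.66, -0.6]

```text
clock: 7.22
position: [0.5008, -0.2496, 0.1926]
ee_rot: [0.753, 0.635, 0.133, -0.109]
force: [0.3, 0.6, -1.1]
finger_gap: 0.411
grip_force: 60.6
```

Call:
jog_arm:
  rows:
    - [-0.003, 0, 0.006, 0, 0.21, 0]
    - [-0.005, 0, 0.012, 0, 0.42, 0]
    - [-0.007, 0, 0.018, 0, 0.63, 0]
    - [-0.0086, 0, 0.0235, 0, 0.833, 0]
    - [-0.0086, 0, 0.0235, 0, 0.833, 0]
    - [-0.0086, 0, 0.0235, 0, 0.833, 0]

```text
clock: 7.98
position: [0.5009, -0.2504, 0.1729]
ee_rot: [0.707, 0.596, 0.293, -0.243]
force: [-0.4, 0.6, -1.7]
finger_gap: 0.406
grip_force: 60.6
```

```bash
python3 - <<'E'
from go import *
st(); rel([.5,-.25,.13],rot(np.radians(80),-np.radians(65)))
E
```

```text
7.975 [ 0.5009 -0.2504  0.1729] [ 0.7069  0.596   0.2932 -0.2431] q [ 1.09   0.854 -0.62   1.547 -0.275  1.194  0.548] 0.4059480305540562 60.649248361587524 [-0.4  0.6 -1.7]
shift [-0.0376 -0.0015  0.0383] turn [0.003 0.674 0.012]
```

Tracking well. I'll finish the tilt, then look.

Call:
jog_arm:
  rows:
    - [-0.01, 0, 0.01, 0, 0.2, 0]
    - [-0.02, 0, 0.02, 0, 0.4, 0.005]
    - [-0.03, -0.001, 0.03, 0, 0.6, 0.01]
    - [-0.0376, -0.0015, 0.0383, 0.003, 0.674, 0.012]
    - [-0.0376, -0.0015, 0.0383, 0.003, 0.674, 0.012]
    - [-0.0376, -0.0015, 0.0383, 0.003, 0.674, 0.012]

```text
clock: 8.72
position: [0.5002, -0.2504, 0.1308]
ee_rot: [0.646, 0.542, 0.412, -0.345]
force: [-0.5, 1.2, -1.0]
finger_gap: 0.407
grip_force: 60.7
```

```bash
python3 - <<'E'
from go import *
st()
c=arm.capture('scene');
for o in arm.outline_of('scene','seal'):
    p,u,v=pts(c,o['pixels']);print(o['confidence'],o['box'],np.median(p,0).round(3),np.percentile(p,2,0).round(3),np.percentile(p,98,0).round(3))
save('s1.png',cv2.resize(c['frame'][60:260,140:400],None,fx=3,fy=3,interpolation=cv2.INTER_CUBIC))
E
```

```text
8.725 [ 0.5002 -0.2504  0.1308] [ 0.6459  0.5423  0.412  -0.3449] q [ 1.175  1.103 -0.687  1.467 -0.378  1.324  0.658] 0.40739128513863715 60.68977117538452 [-0.5  1.2 -1. ]
0.95 [192.2, 148.3, 29.3, 27.5] [ 0.597 -0.4    0.023] [ 0.562 -0.424  0.001] [ 0.638 -0.385  0.028]
0.79 [257.5, 108.8, 19.8, 39.0] [ 0.504 -0.248  0.146] [ 0.447 -0.305  0.022] [ 0.517 -0.242  0.181]
```

View pics/s1.png

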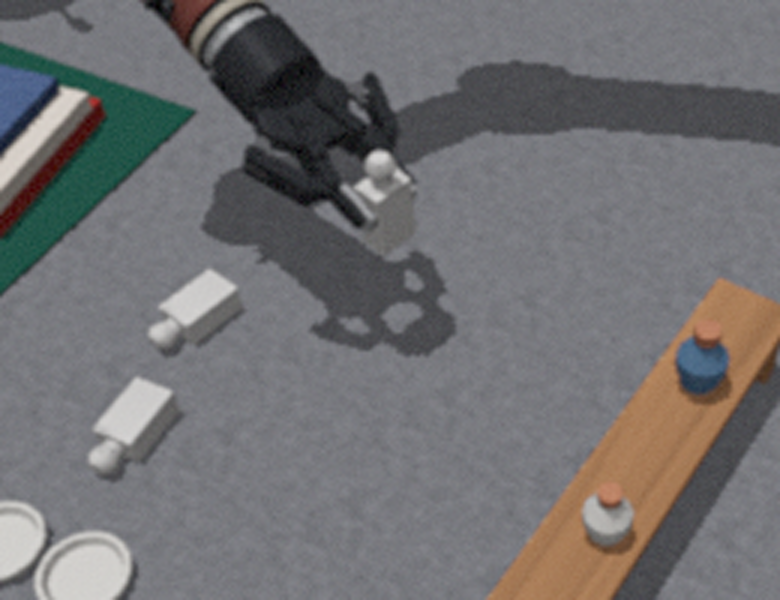

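The crop shows the seal upright in the fingers with its knob at (380,165) and clear of its neighbours. Its top is about 0.181, so the foot is about 0.099, which agrees with the foot being 32 mm below the TCP. Lowering it.

```bash
python3 - <<'E'
from go import *
for z in(.045,.034,.031): rel([.5002,-.2504,z],rot(np.radians(80),-np.radians(65)))
E
```

```text
shift [-0.0968  0.0001  0.0457] turn [0.002 0.001 0.001]
shift [-1.093e-01  1.000e-04  5.150e-02] turn [0.002 0.001 0.001]
shift [-1.127e-01  1.000e-04  5.310e-02] turn [0.002 0.001 0.001]
```

Call:
jog_arm:
  rows:
    - [-0.03, 0, 0.0142, 0, 0, 0]
    - [-0.06, 0, 0.0283, 0, 0, 0]
    - [-0.085, 0, 0.04, 0, 0, 0]
    - [-0.097, 0, 0.0457, 0, 0, 0]
    - [-0.103, 0, 0.0486, 0, 0, 0]
    - [-0.107, 0, 0.0504, 0, 0, 0]
    - [-0.1093, 0, 0.0515, 0, 0, 0]
    - [-0.1093, 0, 0.0515, 0, 0, 0]
    - [-0.1093, 0, 0.0515, 0, 0, 0]

```text
clock: 9.95
position: [0.4992, -0.2509, 0.0326]
ee_rot: [0.647, 0.541, 0.412, -0.346]
force: [-0.3, -0.2, -2.0]
finger_gap: 0.406
grip_force: 60.7
```

```bash
python3 - <<'E'
from go import *
st();rel([.5002,-.2504,.032],rot(np.radians(80),-np.radians(65)))
E
```

```text
9.95 [ 0.4992 -0.2509  0.0326] [ 0.6466  0.541   0.4121 -0.3456] q [ 1.158  1.245 -0.647  1.448 -0.33   1.243  0.733] 0.40633287456831046 60.689131021499634 [-0.3 -0.2 -2. ]
shift [-0.0003  0.0011  0.001 ] turn [ 0.003 -0.002 -0.004]
```

Call:
jog_arm:
  rows:
    - [-0.001, 0, 0.0005, 0, 0, 0]
    - [-0.0011, 0, 0.0005, 0, 0, 0]
    - [-0.0011, 0, 0.0005, 0, 0, 0]

```text
clock: 10.32
position: [0.4991, -0.2508, 0.0314]
ee_rot: [0.647, 0.541, 0.412, -0.346]
force: [0.4, -0.6, -0.3]
finger_gap: 0.411
grip_force: 60.7
```

Call:
jog_arm:
  rows:
    - [-0.001, 0, 0.0005, 0, 0, 0]
    - [-0.0011, 0, 0.0005, 0, 0, 0]
    - [-0.0011, 0, 0.0005, 0, 0, 0]

```text
clock: 10.7
position: [0.4991, -0.2507, 0.0314]
ee_rot: [0.646, 0.541, 0.413, -0.346]
force: [-1.5, -1.7, 4.9]
finger_gap: 0.409
grip_force: 61.2
```

Call:
jog_arm:
  rows:
    - [0, 0, 0, 0, 0, 0]
    - [0, 0, 0, 0, 0, 0]
    - [0, 0, 0, 0, 0, 0]
    - [0, 0, 0, 0, 0, 0]
    - [0, 0, 0, 0, 0, 0]
    - [0, 0, 0, 0, 0, 0]
    - [0, 0, 0, 0, 0, 0]
  jaw: 0

```text
clock: 11.58
position: [0.4991, -0.2508, 0.0303]
ee_rot: [0.647, 0.541, 0.412, -0.346]
force: [-0.1, 0.6, 0.0]
finger_gap: 1.003
grip_force: 0.0
```

Call:
jog_arm:
  rows:
    - [0, 0, -0.02, 0, 0, 0]
    - [0, 0, -0.05, 0, 0, 0]
    - [0, 0, -0.1, 0, 0, 0]
    - [0, 0, -0.14, 0, 0, 0]
    - [0, 0, -0.16, 0, 0, 0]
    - [0, 0, -0.16, 0, 0, 0]

```text
clock: 12.32
position: [0.4787, -0.3664, 0.0843]
ee_rot: [0.647, 0.541, 0.412, -0.345]
force: [-0.3, 0.4, 0.3]
finger_gap: 0.999
grip_force: 0.0
```

```bash
python3 - <<'E'
from go import *
st()
for cam in('scene','top'):
  c=arm.capture(cam)
  for o in arm.outline_of(cam,'seal'):
    p,u,v=pts(c,o['pixels'])
    k=np.median(p,0)
    if abs(k[0]-.5)<.06 and abs(k[1]+.25)<.06:
        print(cam,o['confidence'],o['box'])
        kb=p[(p[:,2]>.070)];bl=p[(p[:,2]>.050)&(p[:,2]<.062)]
        print('knob',kb.mean(0).round(4),kb.max(0).round(4),'block top',bl.mean(0).round(4),np.median(bl[:,2]),cv2.minAreaRect(bl[:,:2].astype('f4')),len(bl))
        x,y,w,h=[int(i) for i in o['box']]
        save(f'up_{cam}.png',cv2.resize(c['frame'][y-30:y+h+30,x-40:x+w+40],None,fx=6,fy=6,interpolation=cv2.INTER_CUBIC))
E
```

```text
12.325 [ 0.4787 -0.3664  0.0843] [ 0.6474  0.5406  0.4121 -0.3446] q [ 1.215  1.237 -0.621  1.175 -0.296  1.553  0.687] 0.9989866735244736 0.0 [-0.3  0.4  0.3]
scene 0.64 [261.8, 141.0, 19.5, 33.7]
knob [ 0.4996 -0.2547  0.0778] [ 0.5083 -0.2463  0.0839] block top [ 0.5027 -0.2538  0.0563] 0.056952374670321215 ((0.49759620428085327, -0.25634193420410156), (0.02525889128446579, 0.03645932301878929), 75.5337905883789) 101
top 0.47 [391.0, 227.0, 17.2, 17.6]
knob [ 0.4959 -0.2594  0.0789] [ 0.5058 -0.2496  0.0848] block top [ 0.4964 -0.2568  0.0567] 0.056907983836372855 ((0.4958587884902954, -0.26015812158584595), (0.025058381259441376, 0.03564073517918587), 79.77946472167969) 92
```

View pics/up_scene.png

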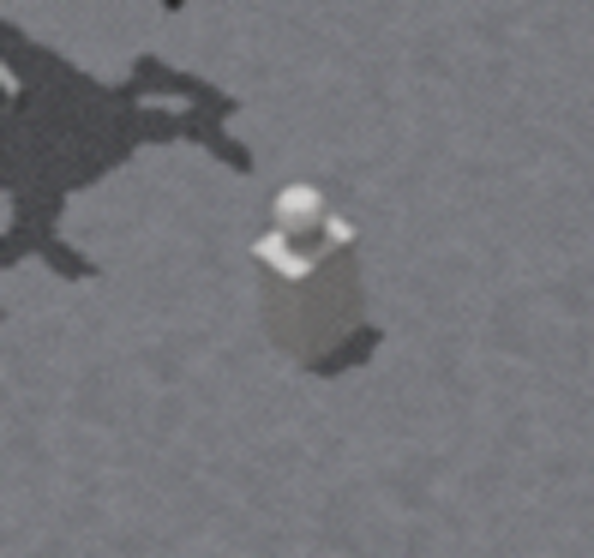

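The crop shows the seal standing free and upright on the felt, knob at (298,210) and foot near (310,365). Next I'll regrasp it from above.

```bash
python3 - <<'E'
from go import *
s=arm.observe();p0,R0=s['position'],Rotation.from_quat(s['ee_rot'])
for y,k,p in((80,40,(.48,-.36,.18)),(80,15,(.485,-.32,.23)),(80,0,(.497,-.2585,.15)),(80,0,(.497,-.2585,.022))):
    R=rot(np.radians(y),-np.radians(k));rel(p,R,p0,R0);p0,R0=np.array(p),R
E
```

```text
shift [ 0.111   0.0005 -0.046 ] turn [-0.002 -0.839 -0.004]
shift [ 0.0787 -0.0025 -0.0155] turn [ 0.    -0.833  0.   ]
shift [0.0498 0.0014 0.1169] turn [-0.  -0.5 -0. ]
shift [0.   0.   0.16] turn [0. 0. 0.]
```

Call:
jog_arm:
  rows:
    - [0.03, 0, -0.013, 0, -0.1, 0]
    - [0.06, 0, -0.025, 0, -0.35, 0]
    - [0.09, 0, -0.037, 0, -0.6, 0]
    - [0.111, 0, -0.046, 0, -0.839, -0.004]
    - [0.111, 0, -0.046, 0, -0.839, -0.004]
    - [0.111, 0, -0.046, 0, -0.839, -0.004]

```text
clock: 13.28
position: [0.4788, -0.3607, 0.1791]
ee_rot: [0.72, 0.604, 0.261, -0.22]
force: [-0.4, -0.1, -1.1]
finger_gap: 1.004
grip_force: 0.0
```

Call:
jog_arm:
  rows:
    - [0.02, 0, -0.004, 0, -0.2, 0]
    - [0.04, -0.001, -0.008, 0, -0.4, 0]
    - [0.06, -0.002, -0.012, 0, -0.6, 0]
    - [0.0787, -0.0025, -0.0155, 0, -0.833, 0]
    - [0.0787, -0.0025, -0.0155, 0, -0.833, 0]
    - [0.0787, -0.0025, -0.0155, 0, -0.833, 0]

```text
clock: 14.02
position: [0.4831, -0.3228, 0.2278]
ee_rot: [0.761, 0.636, 0.099, -0.085]
force: [0.8, 0.0, -1.0]
finger_gap: 0.999
grip_force: 0.0
```

Call:
jog_arm:
  rows:
    - [0.02, 0, 0.04, 0, -0.25, 0]
    - [0.04, 0.001, 0.08, 0, -0.5, 0]
    - [0.0498, 0.0014, 0.117, 0, -0.5, 0]
    - [0.0498, 0.0014, 0.117, 0, -0.5, 0]
    - [0.0498, 0.0014, 0.117, 0, -0.5, 0]

```text
clock: 14.65
position: [0.496, -0.2629, 0.1495]
ee_rot: [0.768, 0.641, -0.001, 0.0]
force: [0.6, -0.6, 0.3]
finger_gap: 1.001
grip_force: 0.0
```

```bash
python3 - <<'E'
from go import *
st();rel([.497,-.2585,.022],rot(np.radians(80),0))
E
```

```text
14.65 [ 0.496  -0.2629  0.1495] [ 7.679e-01  6.406e-01 -1.100e-03  4.000e-04] q [ 0.648  0.589 -0.313  1.777  0.241  0.813  0.038] 1.0014555777172793 0.0 [ 0.6 -0.6  0.3]
shift [0.0059 0.0003 0.1593] turn [-0.001  0.004 -0.011]
```

Call:
jog_arm:
  rows:
    - [0.0059, 0.0003, 0.03, 0, 0.004, -0.01]
    - [0.0059, 0.0003, 0.07, 0, 0.004, -0.01]
    - [0.0059, 0.0003, 0.11, 0, 0.004, -0.01]
    - [0.0059, 0.0003, 0.14, 0, 0.004, -0.01]
    - [0.0059, 0.0003, 0.155, 0, 0.004, -0.01]
    - [0.0059, 0.0003, 0.1593, 0, 0.004, -0.01]
    - [0.0059, 0.0003, 0.1593, 0, 0.004, -0.01]
    - [0.0059, 0.0003, 0.1593, 0, 0.004, -0.01]

```text
clock: 15.65
position: [0.4984, -0.2556, 0.0235]
ee_rot: [0.765, 0.644, 0.001, 0.001]
force: [0.4, -0.3, 0.0]
finger_gap: 1.0
grip_force: 0.0
```

Call:
jog_arm:
  rows:
    - [0, 0, 0, 0, 0, 0]
    - [0, 0, 0, 0, 0, 0]
    - [0, 0, 0, 0, 0, 0]
    - [0, 0, 0, 0, 0, 0]
    - [0, 0, 0, 0, 0, 0]
    - [0, 0, 0, 0, 0, 0]
    - [0, 0, 0, 0, 0, 0]
    - [0, 0, 0, 0, 0, 0]
    - [0, 0, 0, 0, 0, 0]
    - [0, 0, 0, 0, 0, 0]
  jaw: 1

```text
clock: 16.9
position: [0.4981, -0.2552, 0.0229]
ee_rot: [0.765, 0.644, 0.001, 0.0]
force: [0.2, 0.3, 4.3]
finger_gap: 0.414
grip_force: 60.4
```

```bash
python3 - <<'E'
from go import *
st()
s=arm.observe();p0,R0=s['position'],Rotation.from_quat(s['ee_rot'])
for y,p in((80,(.497,-.2585,.20)),(102.5,(.5015,.2463,.20)),(102.5,(.5015,.2463,.08))):
    R=rot(np.radians(y),0);rel(p,R,p0,R0);p0,R0=np.array(p),R
E
```

```text
16.9 [ 0.4981 -0.2552  0.0229] [7.646e-01 6.445e-01 5.000e-04 1.000e-04] q [ 0.585  0.771 -0.238  1.872  0.325  0.536 -0.039] 0.4137553148389862 60.38551926612854 [0.2 0.3 4.3]
shift [-0.0042 -0.0004 -0.2214] turn [ 0.002 -0.001  0.008]
shift [ 0.6224 -0.104   0.    ] turn [ 0.    0.   -0.75]
shift [0.   0.   0.15] turn [0. 0. 0.]
```

Call:
jog_arm:
  rows:
    - [0, 0, -0.03, 0, 0, 0]
    - [0, 0, -0.08, 0, 0, 0]
    - [0, 0, -0.14, 0, 0, 0]
    - [0, 0, -0.2, 0, 0, 0]
    - [0, 0, -0.245, 0, 0, 0]
    - [0, 0, -0.245, 0, 0, 0]
    - [0, 0, -0.245, 0, 0, 0]

```text
clock: 17.77
position: [0.4962, -0.2551, 0.2168]
ee_rot: [0.765, 0.644, -0.001, -0.002]
force: [-0.1, 0.5, -2.1]
finger_gap: 0.414
grip_force: 60.1
```

```bash
python3 - <<'E'
from go import *
st();rel((.5015,.2463,.22),rot(np.radians(102.5),0))
E
```

```text
17.775 [ 0.4962 -0.2551  0.2168] [ 7.647e-01  6.444e-01 -6.000e-04 -1.800e-03] q [ 0.664  0.508 -0.35   1.705  0.203  0.968  0.069] 0.4138166911507801 60.101473331451416 [-0.1  0.5 -2.1]
shift [ 0.6188 -0.0998 -0.0028] turn [-0.006 -0.004 -0.742]
```

Call:
jog_arm:
  rows:
    - [0.02, -0.003, 0, 0, 0, -0.03]
    - [0.06, -0.01, 0, 0, 0, -0.08]
    - [0.12, -0.019, -0.001, 0, 0, -0.15]
    - [0.18, -0.029, -0.001, 0, 0, -0.22]
    - [0.24, -0.039, -0.001, 0, 0, -0.29]
    - [0.3, -0.048, -0.002, 0, 0, -0.36]
    - [0.36, -0.058, -0.002, 0, 0, -0.43]
    - [0.42, -0.068, -0.002, 0, 0, -0.5]
    - [0.48, -0.077, -0.002, 0, 0, -0.58]
    - [0.54, -0.087, -0.003, 0, 0, -0.65]
    - [0.59, -0.095, -0.003, 0, 0, -0.71]
    - [0.612, -0.099, -0.003, 0, 0, -0.735]
    - [0.619, -0.1, -0.003, -0.006, -0.004, -0.742]
    - [0.619, -0.1, -0.003, -0.006, -0.004, -0.742]
    - [0.619, -0.1, -0.003, -0.006, -0.004, -0.742]
    - [0.619, -0.1, -0.003, -0.006, -0.004, -0.742]

```text
clock: 19.77
position: [0.5031, 0.2448, 0.2213]
ee_rot: [0.627, 0.779, 0.0, 0.002]
force: [0.5, 0.0, -1.2]
finger_gap: 0.409
grip_force: 60.0
```

```bash
python3 - <<'E'
from go import *
st();rel((.5015,.2463,.077),rot(np.radians(102.5),0))
E
```

```text
19.775 [0.5031 0.2448 0.2213] [6.267e-01 7.792e-01 3.000e-04 2.000e-03] q [-0.174  0.523 -0.495  1.697  0.291  0.993 -0.557] 0.4094440370254396 60.02727270126343 [ 0.5  0.  -1.2]
shift [ 0.0027 -0.0021  0.1804] turn [ 0.006  0.005 -0.004]
```

Call:
jog_arm:
  rows:
    - [0.0027, -0.002, 0.03, 0.006, 0.005, -0.004]
    - [0.0027, -0.002, 0.08, 0.006, 0.005, -0.004]
    - [0.0027, -0.002, 0.13, 0.006, 0.005, -0.004]
    - [0.0027, -0.002, 0.165, 0.006, 0.005, -0.004]
    - [0.0027, -0.002, 0.18, 0.006, 0.005, -0.004]
    - [0.0027, -0.002, 0.18, 0.006, 0.005, -0.004]
    - [0.0027, -0.002, 0.18, 0.006, 0.005, -0.004]

```text
clock: 20.65
position: [0.5021, 0.2483, 0.0786]
ee_rot: [0.625, 0.78, 0.001, 0.0]
force: [0.1, 0.1, -1.4]
finger_gap: 0.408
grip_force: 60.1
```

```bash
python3 - <<'E'
from m import *
from go import *
st()
for cam in('scene','top'):
  c=arm.capture(cam)
  f=c['frame'][190:350,340:560] if cam=='scene' else c['frame'][170:310,110:320]
  save(f'h_{cam}.png',cv2.resize(f,None,fx=3.6,fy=3.6,interpolation=cv2.INTER_CUBIC))
  I,xs,ys=mark(c,cam);print(cam,[np.round(o,4) for o in findmark(I,xs,ys)])
  for o in arm.outline_of(cam,'seal'):
    p,u,v=pts(c,o['pixels']);print(cam,o['confidence'],o['box'],np.median(p,0).round(3),np.percentile(p,2,0).round(3),np.percentile(p,98,0).round(3))
E
```

```text
20.65 [0.5021 0.2483 0.0786] [6.252e-01 7.805e-01 1.400e-03 2.000e-04] q [-0.242  0.702 -0.405  1.84   0.416  0.68  -0.668] 0.40844933505004466 60.06916880607605 [ 0.1  0.1 -1.4]
scene []
scene 0.94 [190.1, 153.6, 30.1, 21.4] [ 0.597 -0.401  0.023] [ 0.56  -0.433 -0.001] [ 0.638 -0.385  0.027]
scene 0.64 [168.0, 184.3, 32.0, 33.4] [ 0.715 -0.357  0.024] [ 0.677 -0.385 -0.001] [ 0.757 -0.344  0.028]
scene 0.5 [459.7, 224.5, 16.5, 32.7] [0.512 0.236 0.094] [0.489 0.23  0.058] [0.523 0.254 0.131]
top [array([ 0.5026,  0.2388, 50.6918, 30.4846, 15.5241])]
top 0.8 [428.9, 125.8, 20.8, 38.0] [ 0.708 -0.365  0.024] [ 0.676 -0.387  0.003] [ 0.753 -0.349  0.029]
top 0.61 [448.6, 179.0, 16.2, 29.9] [ 0.591 -0.406  0.024] [ 0.557 -0.426  0.001] [ 0.636 -0.388  0.029]
top 0.59 [174.9, 234.6, 15.2, 14.3] [0.502 0.23  0.102] [0.486 0.226 0.06 ] [0.518 0.238 0.129]
```

View pics/h_scene.png

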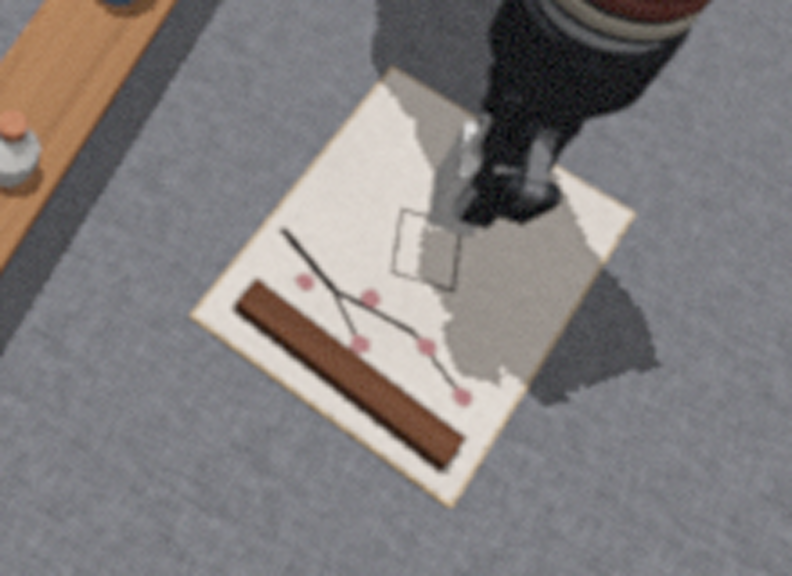

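The crop shows the seal held at the upper end of the rectangle by parallax, with the rectangle at crop (428,250). The bottles and the paperweight are undisturbed. Next I'll measure the seal's face against the mark in each camera.

```bash
cat > fm.py <<'E'
from go import *
M={'top':np.array([.50135,.24485]),'scene':np.array([.50165,.24785])}
yaw=np.radians(12.5);t=np.array([np.cos(yaw),np.sin(yaw)]);n=np.array([-t[1],t[0]])
def run():
  for cam in M:
    A=[]
    for _ in range(3):
        c=arm.capture(cam);o=[o for o in arm.outline_of(cam,'seal') if (np.median(pts(c,o['pixels'])[0],0)[1]>.1)]
        if not o: continue
        p,u,v=pts(c,o[0]['pixels'])
        A.append(p)
    p=np.vstack(A);s=arm.observe();zt=s['position'][2]-.0229
    b=p[(p[:,2]>zt+.006)&(p[:,2]<zt+.05)]
    d=b[:,:2]-M[cam];a,e=d@t,d@n
    f=np.abs(e-np.median(e))<.004
    k=p[p[:,2]>zt+.066];kk=(k[:,:2]-M[cam])
    lo=np.sort(b[:,2])
    w=np.linalg.lstsq(np.c_[b[f,2]-zt,a[f],np.ones(f.sum())],e[f],rcond=None)[0]
    print(cam,len(b),'n med(should be -13)',np.median(e[f]).round(4),'t pct',np.percentile(a[f],[1,5,50,95,99]).round(4),'tilt,yaw slope',w.round(3),'zmin',np.percentile(p[:,2],[1,3]).round(4)-zt,'knob',len(k),(kk@t).mean().round(4),np.percentile(kk@n,[2,50,98]).round(4))
    print(np.histogram(e,bins=np.arange(-.024,.02,.003))[0])
E
python3 -c "
from fm import *
st();run()"
```

```text
20.95 [0.5014 0.248  0.0778] [ 6.251e-01  7.806e-01  6.000e-04 -0.000e+00] q [-0.242  0.703 -0.404  1.841  0.416  0.68  -0.668] 0.4117213084159741 60.06986618041992 [-0.2  0.2 -0.4]
top 258 n med(should be -13) -0.0155 t pct [-0.019  -0.0186 -0.0009  0.0152  0.0158] tilt,yaw slope [-0.001 -0.004 -0.015] zmin [-0.03008265  0.00351735] knob 22 -0.004 [-0.027  -0.0129 -0.0107]
[  0   0 213  38   2   3   2   0   0   0   0   0   0   0]
scene 468 n med(should be -13) -0.0157 t pct [-0.0164 -0.0147  0.0064  0.0176  0.0181] tilt,yaw slope [ 0.     0.065 -0.015] zmin [-0.05144407 -0.04984407] knob 62 0.0058 [-0.0154 -0.0129 -0.0103]
[  0   0 251  57  64  32  22  13   9  11   8   1   0   0]
```

Call:
jog_arm:
  rows:
    - [0.0033, 0.0005, 0.01, 0, 0, 0]
    - [0.0033, 0.0005, 0.025, 0, 0, 0]
    - [0.0033, 0.0005, 0.036, 0, 0, 0]
    - [0.0033, 0.0005, 0.044, 0, 0, 0]
    - [0.0033, 0.0005, 0.048, 0, 0, 0]
    - [0.0033, 0.0005, 0.0495, 0, 0, 0]
    - [0.0033, 0.0005, 0.0495, 0, 0, 0]
    - [0.0033, 0.0005, 0.0495, 0, 0, 0]
    - [0.0033, 0.0005, 0.0495, 0, 0, 0]

```text
clock: 22.68
position: [0.5011, 0.2506, 0.0379]
ee_rot: [0.625, 0.781, 0.0, -0.0]
force: [-0.2, -0.9, -1.5]
finger_gap: 0.416
grip_force: 60.1
```

```bash
python3 -c "
from fm import *
st();run();st()"
```

```text
22.675 [0.5011 0.2506 0.0379] [ 6.251e-01  7.806e-01  4.000e-04 -2.000e-04] q [-0.272  0.763 -0.366  1.861  0.452  0.599 -0.703] 0.415755415954908 60.07027745246887 [-0.2 -0.9 -1.5]
top 230 n med(should be -13) -0.0129 t pct [-0.0189 -0.0169 -0.0022  0.0143  0.0147] tilt,yaw slope [ 0.002  0.002 -0.013] zmin [-0.00599363  0.00430637] knob 21 -0.0029 [-0.0323 -0.0105 -0.0081]
[  0   0   0 217  10   1   1   1   0   0   0   0   0   0]
scene 350 n med(should be -13) -0.013 t pct [-0.0156 -0.0134  0.008   0.0179  0.0187] tilt,yaw slope [-0.002  0.064 -0.013] zmin [-0.01076206  0.00153794] knob 38 0.0012 [-0.0117 -0.0102 -0.0082]
[  0   0   0 213  53  42  18   7   7   4   4   2   0   0]
23.275 [0.501  0.2506 0.0377] [ 6.250e-01  7.806e-01  2.000e-04 -3.000e-04] q [-0.272  0.763 -0.366  1.861  0.452  0.599 -0.703] 0.41736177614930925 60.06950497627258 [ 0.1 -0.8 -1.3]
```

Call:
jog_arm:
  rows:
    - [0, 0, 0.0008, 0, 0, 0]
    - [0, 0, 0.0008, 0, 0, 0]
    - [0, 0, 0.0008, 0, 0, 0]
    - [0, 0, 0.0008, 0, 0, 0]
    - [0, 0, 0.0008, 0, 0, 0]
    - [0, 0, 0.0008, 0, 0, 0]

```text
clock: 24.02
position: [0.501, 0.2505, 0.037]
ee_rot: [0.625, 0.781, 0.0, -0.0]
force: [-0.2, -0.1, -2.4]
finger_gap: 0.413
grip_force: 60.1
```

```bash
python3 -c "
from fm import *
st()
c=arm.capture('scene')
for t in('bottle_a','paperweight'):
    for o in arm.outline_of('scene',t): print(t,np.median(pts(c,o['pixels'])[0],0).round(3))
st()
print(arm.finish_job())"
```

```text
24.025 [0.501  0.2505 0.037 ] [ 6.250e-01  7.806e-01  2.000e-04 -3.000e-04] q [-0.273  0.764 -0.365  1.862  0.453  0.598 -0.704] 0.4133184643356156 60.069347620010376 [-0.2 -0.1 -2.4]
bottle_a [0.634 0.023 0.102]
bottle_a [0.484 0.016 0.106]
24.175 [0.5009 0.2505 0.037 ] [ 6.251e-01  7.806e-01  1.000e-04 -3.000e-04] q [-0.273  0.764 -0.365  1.862  0.453  0.598 -0.704] 0.41188605198044476 60.07042407989502 [-0.3 -0.1 -0.6]
the job is handed in; nothing more can be done
None
```

I stood the seal up on the felt, carried it over the bridge and handed the job in at about 24 s. It is held upright and still about 1 cm above the paper, measured within about 2 mm of the rectangle's centre, long side along long side. The bottles measured unmoved at the end; the paperweight was missed in that last check but looked undisturbed in the last picture.

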